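# Seat the ejector disc on the vegetable slicer

### The arm

A 6-joint arm with a two-finger parallel gripper is mounted at the origin on the work surface. World frame = base frame: x ahead of the robot, y to its left, z up, the work surface at z = 0. Lengths are in m, angles in degrees, forces in N, time in s.
With the tool pointing down it reaches from about 0.375 to 0.975 m from the base axis. Payload 3.8 kg.
Tool frame: the origin (TCP) lies at the very end of the fingers, on their centre line; the grasp point (between the pads) lies 19 mm behind it; y points along the fingers, z is the direction in which the jaws open and shut, and the axes are right-handed (so a half turn about y gives the same grasp; the last joint's range is limited). The gripper opens to 88 mm and grips with 3 to 60 N. Pads are 18 mm wide; open, the fingers measure 123 mm over their backs; the gripper's body (75 mm by 187 mm) begins 45 mm behind the grasp point.
Start: joints at [69.964, 15.12, 91.902, -0, 72.978, -2.114], TCP at [0.208, 0.642, 0.239] pointing down, gripper open.
Joint ranges: [-150.88, 150.88], [-54.13, 125.18], [17.81, 147.31], [-75.09, 255.09], [0, 152.58], [-146.25, 146.25]. Speed limits (degrees/s): [147.25, 147.25, 180, 180, 180, 180].

### API

Orientations are given as a 3x3 rotation matrix whose columns are the frame's x, y, z axes.
In Python, from bench import env, planner, sense, cams gives the robot as it stands. Calls block until the motion is done:
- env.move_to(position, orientation): joint-space move of the TCP to a pose.
- env.move_straight(position, attitude=None, speed=0.15, force_limit=None): straight line of the TCP; attitude=None keeps the orientation; speed is the mean speed in m/s. With force_limit (N) it stops when the force on the tool has changed by that much, and returns True; else False.
- env.goto_joints(angles): joint-space move.
- env.ungrasp() and env.close(): open the fingers fully, or close them until they stop; the grip force is fixed at half the most.
- env.dwell(seconds).
- planner.ik(position, orientation): joint angles nearest the present ones, or None.
- sense(): the state.
- cams.read_camera(name): name is "scene" or "top" or "wrist"; returns the picture (400x640x3 uint8, blue, green, red); there is no depth.
- cams.camera_params(name): a dict with "mtx" (3x3 intrinsics, pixels), "dist_coeffs" ([k1, k2, p1, p2, k3] as OpenCV has them; the pictures are not rectified), "R" (3x3) and "t" (3): a world point X has camera coordinates R X + t. Camera axes: x right, y down, z forward; pixel columns grow to the right and rows downward; lengths in m; the calibration is good to about 2 mm. A picture is of the moment at which its call begins: read the wrist's pose just before it. camera_params takes no time and is no camera call; for the wrist camera it gives the pose at the moment of the call.
A pose or a line that the arm cannot do raises env.IKError and nothing moves.
- env.job_done(): hands the job in, once; it reports no verdict.
The state is a dict: "clock": time; "joints": joint angles; "dq": joint speeds; "joint_torque": joint torques, N m; "eef_pos": TCP position; "eef_rot": TCP orientation; "force": force on the tool from outside, world axes, zero at the start; "moment": the same for the moment, N m; "finger_gap": finger opening in m.
Only numpy, scipy, OpenCV 4.12 (cv2) and the standard library are available. Lean on these libraries where they do the work, as an engineer would, in place of code of your own. Each camera call takes 0.05 s, during which the arm holds its last target. There are 200 camera calls.

### The job

With a fingertip against its blue peg, turn the white ejector disc on the slicer (either way round) until the notch in its rim stands over the red drive key. Then press down on the grey hub in its middle until the disc is fully home and level, with the key in the notch, and take your hand away. Do not lift the disc, and leave the bowl, the food pusher and the orange half where they are.

Things in the scene. Friction and masses are not known exactly. Their poses are not given: they have to be found in the camera images.
- slicer: Vegetable slicer base, a blue-painted box 280 x 270 mm, 100 mm high, fixed to the counter, its lid off and its round dark steel deck open. Origin on the counter under the spindle axis, z up, x points from the spindle to the red key. The upright spindle, 24 mm diameter, is hidden inside the disc's hub. Heights here are above the counter.
- disc: White disc, 180 mm diameter, 10 mm thick, about 0.22 kg, loose, its blind hub over the spindle with 1 mm play. Origin at the centre of its underside, z up, x points to the notch. Starts raised (underside at 122 mm) on a tight collar, where it turns both ways with 1 to 3 N at the peg and stays where left. Fully home its underside is at 110 mm; off the key it jams after 3 to 5 mm.
- notch (a point): Middle of the notch in the disc's rim, at the height of the disc's top face, 80 mm from the disc's axis. The notch is 16 mm wide, open outwards, 20 mm deep from the rim and goes through the disc; a black line on the disc points from the hub to it.
- peg (a point): Centre (half-way up) of the blue upright finger peg on the disc: 16 mm diameter, standing 28 mm above the disc's top face, 60 mm from the disc's axis, on the side opposite the notch.
- hub (a point): Centre of the flat top of the disc's grey hub, 48 mm diameter, on the disc's axis, 36 mm above the disc's top face (46 mm above its underside). Press here: 168 mm above the counter at the start, 156 mm when fully home.
- key (a point): Point on top of the red drive key, 80 mm from the spindle axis, over which notch must come; 119 mm above the counter. The key is a fixed red bar 10 mm wide lying radially from 73 to 109 mm from the axis, so that its outer 19 mm always shows beyond the disc's rim.
- collar (a joint): How far the rubber collar under the disc has been pushed down: 0 raised (start), 0.012 m when the disc is fully home. It has no spring: it moves only when the press on the disc exceeds about 7 N, and stays where it is left.
- ramekin: White ceramic bowl, 90 mm across, 42 mm high, loose on the counter; origin at the centre of its underside. Bystander.
- pusher: Grey plastic food pusher standing on its 60 mm wide foot, 110 mm high, loose on the counter; origin at the centre of its underside. Bystander.
- orange: Half orange, cut face up, 74 mm across, 32 mm high, loose on the counter; origin at the centre of its underside. Bystander.
There are look-alikes about, which are no part of the job. Of the things like the disc, leave any that is brown; of the rest the larger one is meant.

How it is judged:
By the outcome, as a careful person would: the job done as asked, in the order asked, and still so for the second after the job is handed in, with the robot touching nothing.
It also fails if it takes over 51 s, if anything falls off the work surface, if the arm or the gripper's body presses on something with over 40 N, if the wrist force passes 120 N, or if a joint passes its speed limit or range.

## Working session

There is one attempt and no reset: what is moved stays moved. The work goes in short steps, each a Python script; the robot and the scene stay as the last script left them, time stands still between calls to the robot, and variables do not carry over. Pictures are saved under pics/ and viewed, about 8 in all and at most 12, crops included, and the job is handed in when it is done.

```bash
mkdir -p pics; ls; python3 - <<'E'
from bench import env,planner,sense,cams
import cv2,numpy as np
a=cams.read_camera("scene");b=cams.read_camera("top")
cv2.imwrite("pics/s.png",a);cv2.imwrite("pics/t.png",b)
for n in("scene","top"):
    p=cams.camera_params(n);print(n,p)
print(sense()["clock"])
E
```

```text
pics
scene {'mtx': array([[457.15014642,   0.        , 308.93388063],
       [  0.        , 457.15014642, 197.24982253],
       [  0.        ,   0.        ,   1.        ]]), 'dist_coeffs': array([-0.00250603,  0.        ,  0.        ,  0.        ,  0.        ]), 'R': array([[-0.83020306,  0.55707857,  0.02064802],
       [ 0.33311271,  0.52544942, -0.7829041 ],
       [-0.44698859, -0.64309126, -0.62179967]]), 't': array([ 0.38032946, -0.08204125,  1.57257495])}
top {'mtx': array([[409.92009391,   0.        , 319.95612341],
       [  0.        , 409.92009391, 199.24955036],
       [  0.        ,   0.        ,   1.        ]]), 'dist_coeffs': array([-0.01449996,  0.        ,  0.        ,  0.        ,  0.        ]), 'R': array([[-3.56024903e-04, -9.99660482e-01, -2.60536872e-02],
       [-9.87373464e-01,  4.47855786e-03, -1.58346408e-01],
       [ 1.58409329e-01,  2.56683441e-02, -9.87039827e-01]]), 't': array([0.07379596, 0.52842042, 1.0838502 ])}
0.1
```

View pics/t.png

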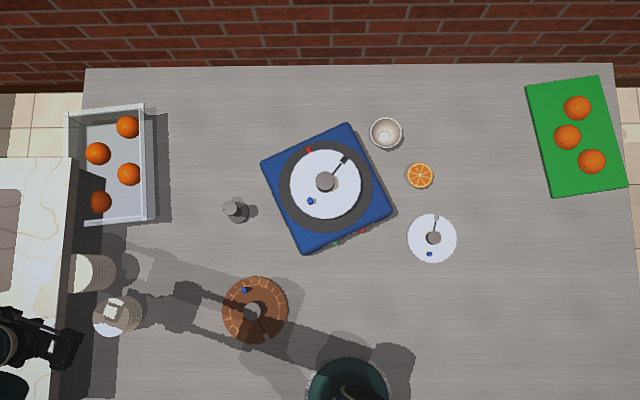

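View pics/s.png

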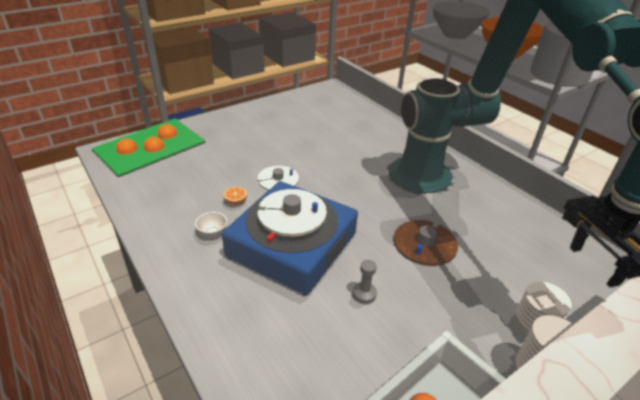

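The top view shows the target disc on the slicer: hub near (326,181), peg (310,201), red key (309,150), and notch line to about (346,158). I'll measure these next.

```bash
cat > h.py <<'E'
from bench import env,planner,sense,cams
import cv2,numpy as np
def ray(p,uv,z):
    x,y=cv2.undistortPoints(np.array([[uv]],float),p["mtx"],p["dist_coeffs"])[0,0]
    d=p["R"].T@[x,y,1]; c=-p["R"].T@p["t"]; return c+d*(z-c[2])/d[2]
def proj(p,X):
    return cv2.projectPoints(np.array([X],float),cv2.Rodrigues(p["R"])[0],p["t"],p["mtx"],p["dist_coeffs"])[0][0,0]
def masks(im):
    h=cv2.cvtColor(im,cv2.COLOR_BGR2HSV);H,S,V=cv2.split(h)
    return {"red":((H<6)|(H>174))&(S>170)&(V>70),"blue":(H>100)&(H<130)&(S>120)&(V>60),
            "white":(S<40)&(V>170)}
def blobs(m,roi,amin=8):
    x0,y0,x1,y1=roi;k=np.zeros(m.shape,np.uint8);k[y0:y1,x0:x1]=m[y0:y1,x0:x1]
    n,l,s,c=cv2.connectedComponentsWithStats(k)
    return [(s[i][4],s[i][:4],c[i].round(2),l==i) for i in range(1,n) if s[i][4]>=amin]
E
python3 - <<'E'
from h import *
for n,f,roi in(("top","t",(255,115,400,260)),("scene","s",(220,180,360,295))):
    im=cv2.imread(f"pics/{f}.png");p=cams.camera_params(n);M=masks(im)
    for k,z in(("red",.117),("blue",.15),("white",.132)):
        for a,b,c,l in blobs(M[k],roi,6): print(n,k,a,b,c,ray(p,c,z).round(4))
    w=max(blobs(M["white"],roi),key=lambda q:q[0])[3]
    hull=cv2.convexHull(np.argwhere(w)[:,::-1].astype(np.int32)).reshape(-1,2)
    P=np.array([ray(p,q,.132)[:2] for q in hull]); c,r=cv2.minEnclosingCircle(P.astype(np.float32));print("disc",c,r)
    x0,y0,x1,y1=roi;cv2.imwrite(f"pics/{f}c.png",cv2.resize(im[y0:y1,x0:x1],None,fx=4,fy=4,interpolation=2))
print(cams.camera_params("wrist"),sense()["eef_rot"])
E
```

```text
top red 18 [306 148   5   5] [308.17 149.83] [0.648  0.1014 0.117 ]
top red 12 [359 229   7   4] [361.75 230.33] [ 0.4366 -0.0351  0.117 ]
top blue 3394 [260 123 133 132] [325.24 190.82] [0.5327 0.0565 0.15  ]
top blue 29 [307 197   6   7] [309.79 200.28] [0.509 0.095 0.15 ]
top white 112 [370 117  30  31] [384.3  130.48] [ 0.694  -0.0966  0.132 ]
top white 354 [376 124  22  21] [386.2  133.81] [ 0.685  -0.1013  0.132 ]
top white 3314 [290 150  71  69] [324.45 184.18] [0.5531 0.0587 0.132 ]
disc (0.5553119778633118, 0.057798366993665695) 0.09023932367563248
scene red 18 [268 234   6   5] [270.39 235.83] [0.647 0.104 0.117]
scene blue 63 [270 183  20   9] [280.   186.35] [ 0.5429 -0.0213  0.15  ]
scene blue 1855 [224 201 132  73] [293.18 242.26] [0.6295 0.183  0.15  ]
scene blue 8 [314 203   3   4] [314.75 204.25] [0.5063 0.0934 0.15  ]
scene white 951 [220 180  58  50] [241.66 196.16] [ 0.6416 -0.0596  0.132 ]
scene white 3173 [258 180 102  54] [306.74 203.71] [0.5102 0.0622 0.132 ]
scene white 1387 [311 215  49  80] [342.36 270.68] [0.575  0.3054 0.132 ]
scene white 14 [220 241   2 
[... 163 characters left out ...]
] [0.7888 0.2157 0.132 ]
disc (0.4855680763721466, 0.05798330530524254) 0.1616622656583786
{'mtx': array([[331.65253911,   0.        , 314.12405959],
       [  0.        , 331.65253911, 202.86021962],
       [  0.        ,   0.        ,   1.        ]]), 'dist_coeffs': array([-0.03271915,  0.        ,  0.        ,  0.        ,  0.        ]), 'R': array([[ 0.30866508,  0.95116987, -0.00131936],
       [ 0.90162384, -0.29214444,  0.31894526],
       [ 0.30298568, -0.09963683, -0.94777222]]), 't': array([-0.67406211, -0.04280641,  0.39161877])} [[ 9.51476306e-01 -6.94330521e-04  3.07721233e-01]
 [-3.07722010e-01 -1.93635488e-03  9.51474338e-01]
 [-6.47801612e-05 -9.99997884e-01 -2.05605657e-03]]
```

View pics/tc.png

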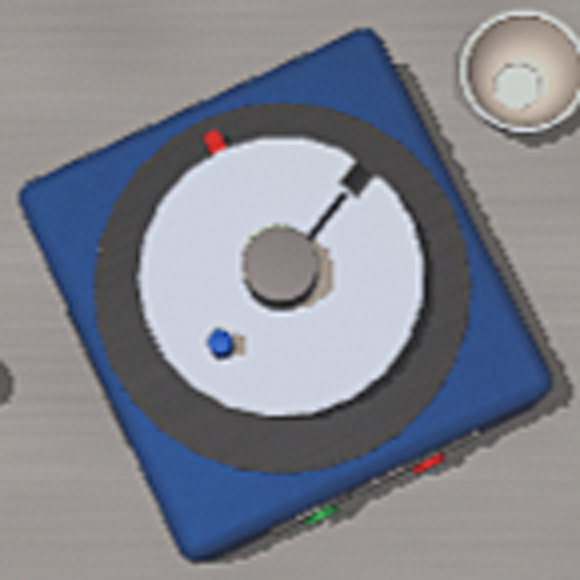

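Disc centre is (0.555, 0.058), with the fitted radius of 90 mm matching the given size. The key is at 25.2° (r 102 mm) and the peg at 141° (r 59 mm, given 60), so the disc needs about +64° CCW. I'll push the peg CCW along an arc, stop short, then check from near.

```bash
cat >> h.py <<'E'
C=np.array([.5553,.0578])
def pose(phi,d,z,r=.06):
    a=np.radians(phi);rh=np.array([np.cos(a),np.sin(a)]);th=np.array([-rh[1],rh[0]])
    x=np.r_[th,0];y=np.array([0,0,-1.]);R=np.column_stack([x,y,np.cross(x,y)])
    return np.r_[C+r*rh-d*th,z],R
def st(m=""):
    s=sense();print(m,round(s["clock"],2),s["eef_pos"].round(4) if hasattr(s["eef_pos"],"round") else s["eef_pos"],"F",np.round(s["force"],1),"gap",round(s["finger_gap"],4))
E
python3 - <<'E'
from h import *
for ph in (141,175,205): print(planner.ik(*pose(ph,.017,.142)))
env.close()
env.move_to(*pose(141.2,.032,.30)); st()
p=cams.camera_params("wrist");im=cams.read_camera("wrist");cv2.imwrite("pics/w1.png",im);np.save("w1.npy",p,allow_pickle=True)
for X in([*C,.168],[*pose(141.2,0,.16)[0]],[.6277,.0919,.119]): print(proj(p,X))
E
```

```text
[ 9.13882702e+00  4.25582238e+00  1.15254135e+02 -2.54444375e-14
  6.04900426e+01  4.81388270e+01]
[ 6.30486575e+00  1.28266173e+00  1.18376856e+02 -2.54444375e-14
  6.03404823e+01  1.13048657e+01]
[ 2.65823019e+00  4.66011318e-01  1.19206493e+02 -2.54444375e-14
  6.03274955e+01 -2.23417698e+01]
 3.6 [0.5285 0.1211 0.2998] F [-1.  -0.5  0.3] gap 0.0002
[381.50226636 226.04605051]
[315.37085988 222.73145849]
[412.22964373 138.92418362]
```

View pics/w1.png

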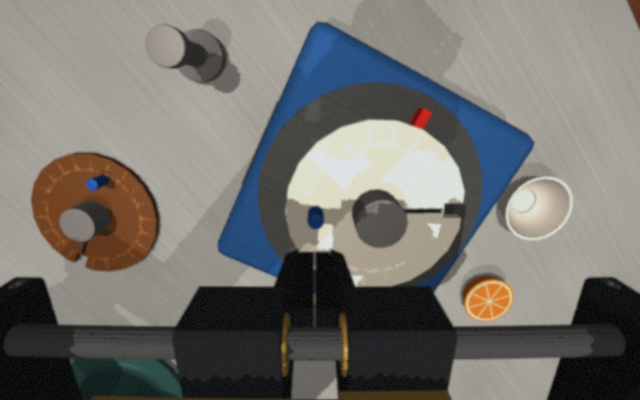

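The wrist view shows the fingertip just behind the peg (315,215), with the red key at (422,118) and the notch at (452,210). I'll measure from this view and compare with the top camera.

```bash
python3 - <<'E'
from h import *
p=np.load("w1.npy",allow_pickle=True).item();im=cv2.imread("pics/w1.png");M=masks(im)
R=M["red"]
for a,b,c,l in blobs(R,(380,80,480,160)): print("red",a,b,c,ray(p,c,.119).round(4))
for a,b,c,l in blobs(cv2.inRange(cv2.cvtColor(im,cv2.COLOR_BGR2HSV),(100,90,20),(135,255,255))>0,(295,195,335,240)): print("peg",a,b,c,ray(p,c,.15).round(4), ray(p,(c[0],b[1]+5),.16).round(4))
h=cv2.cvtColor(im,cv2.COLOR_BGR2HSV)
# disc rim, upper half
w=cv2.inRange(h,(0,0,120),(40,90,255)); w[:, :285]=0;w[:,470:]=0;w[:115]=0;w[250:]=0
pts=np.array([[u,np.argmax(w[115:250,u]>0)+115] for u in range(300,455,5)])
P=np.array([ray(p,q,.132)[:2] for q in pts])
A=np.c_[2*P,np.ones(len(P))];s=np.linalg.lstsq(A,(P**2).sum(1),rcond=None)[0];print("rim c",s[:2],np.sqrt(s[2]+s[:2]@s[:2]))
print(-p["R"].T@p["t"])
# top hub
im=cv2.imread("pics/t.png");pt=cams.camera_params("top");print("top hub",ray(pt,(255+280/4,115+264/4),.168), "notch",ray(pt,(255+355/4,115+180/4),.132))
E
python3 - <<'E'
import cv2;im=cv2.imread("pics/w1.png");cv2.imwrite("pics/w1c.png",cv2.resize(im[100:260,280:480],None,fx=4,fy=3.75))
E
```

```text
red 265 [411 108  21  20] [420.76 117.45] [0.6456 0.1039 0.119 ]
peg 263 [308 207  15  22] [315.06 217.36] [0.5093 0.0967 0.15  ] [0.515  0.1039 0.16  ]
rim c [0.55555903 0.05905116] 0.09061348984415102
[0.58018431 0.18614047 0.44625813]
top hub [0.55390988 0.05684714 0.168     ] notch [0.61602477 0.0091021  0.132     ]
```

View pics/w1c.png

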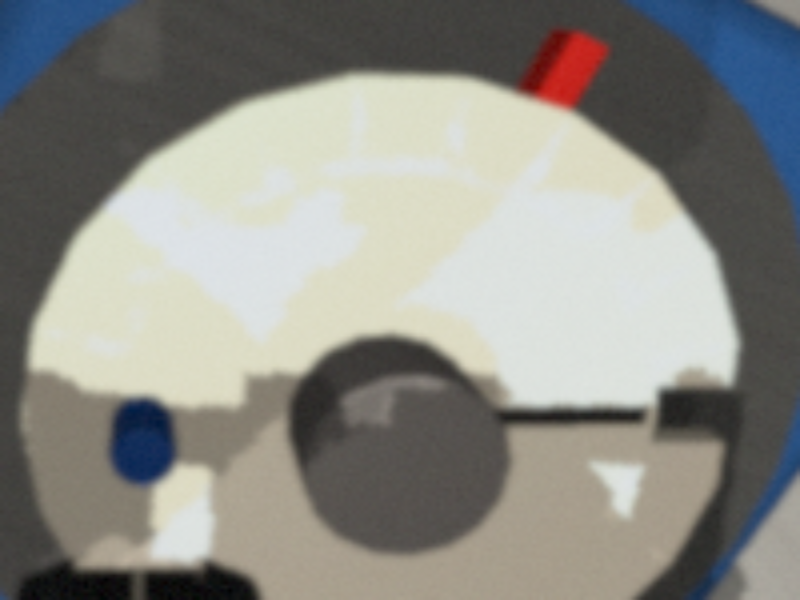

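Wrist and top views agree to about 1–2 mm: centre (0.5556, 0.059) against (0.5553, 0.058). Next is the arc push, stopping short.

```bash
sed -i 's/^C=.*/C=np.array([.5555,.0583])/' h.py
cat >> h.py <<'E'
def look(name):
    p=cams.camera_params("wrist");im=cams.read_camera("wrist");cv2.imwrite(f"pics/{name}.png",im);np.save(name+".npy",p,allow_pickle=True);return p,im
E
python3 - <<'E'
from h import *
p=np.load("w1.npy",allow_pickle=True).item();im=cv2.imread("pics/w1.png")
h=cv2.cvtColor(im,cv2.COLOR_BGR2HSV);m=((h[...,0]<6)|(h[...,0]>174))&(h[...,1]>150)&(h[...,2]>170)
for a,b,c,l in blobs(m,(380,80,480,160)):
    X=ray(p,c,.119)[:2]-C;print(a,c,X,np.hypot(*X),np.degrees(np.arctan2(X[1],X[0])))
print(env.move_straight(pose(141.2,.032,.142)[0],speed=.12,force_limit=15));st("down")
for ph in list(range(142,197,9))+[198]:
    hit=env.move_straight(*pose(ph,.017,.142),speed=.06,force_limit=15); st(ph)
    if hit: print("HIT");break
env.move_straight(pose(ph,.030,.142)[0],speed=.1)
env.move_straight(pose(ph,.030,.23)[0],speed=.15)
look("w2");st()
cv2.imwrite("pics/t2.png",cams.read_camera("top"))
E
```

```text
159 [422.49 118.52] [0.0908421  0.04373382] 0.10082129586899342 25.70740994176477
False
down 5.12 [0.5296 0.121  0.143 ] F [-1.2  0.9  0.5] gap 0.0001
142 5.53 [0.5185 0.1082 0.1422] F [-0.6  0.6  0.4] gap 0.0005
151 5.85 [0.5113 0.1022 0.142 ] F [ 0.3  0.7 -0.2] gap 0.0003
160 6.17 [0.5052 0.0949 0.142 ] F [ 0.5 -0.9  0.3] gap 0.0006
169 6.48 [0.5001 0.0866 0.142 ] F [-0.1  0.6 -1.3] gap 0.0001
178 6.8 [0.4964 0.0776 0.142 ] F [-0.4  1.   0.3] gap 0.0003
187 7.12 [0.4941 0.0681 0.142 ] F [-0.3  0.8  0.1] gap 0.0005
196 7.43 [0.4933 0.0584 0.142 ] F [-0.4  0.7 -0.2] gap 0.0006
198 7.68 [0.4933 0.0562 0.142 ] F [-0.3  0.7 -0.4] gap 0.0009
 8.75 [0.4883 0.0681 0.2287] F [ 0.7 -0.1 -0.5] gap 0.0004
```

View pics/w2.png

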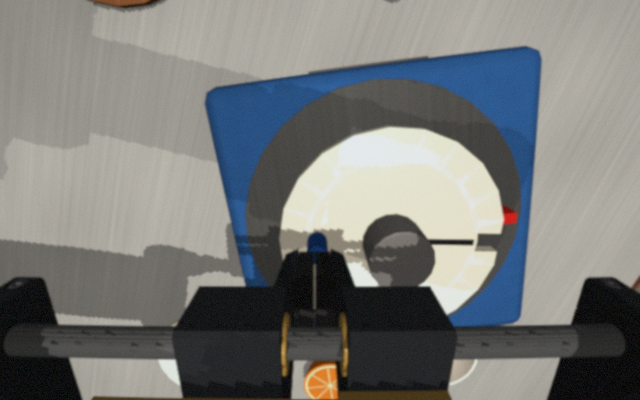

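The disc followed: the notch is at (490,242) and the key at (509,215), so some degrees remain. Measuring that now.

```bash
cat >> h.py <<'E'
def ang(X):
    X=X[:2]-C;return round(float(np.hypot(*X)),4),round(float(np.degrees(np.arctan2(X[1],X[0]))),2)
def redtop(im,p,roi):
    h=cv2.cvtColor(im,cv2.COLOR_BGR2HSV);m=((h[...,0]<6)|(h[...,0]>174))&(h[...,1]>150)&(h[...,2]>150)
    for a,b,c,l in blobs(m,roi): print("red",a,b,c,ang(ray(p,c,.119)))
def blackline(im,p,roi,t=60):
    x0,y0,x1,y1=roi;g=cv2.cvtColor(im,cv2.COLOR_BGR2GRAY)[y0:y1,x0:x1]
    q=np.argwhere(g<t)[:,::-1]+[x0,y0];P=np.array([ray(p,a,.132)[:2] for a in q.astype(float)])
    vx,vy,mx,my=cv2.fitLine(P.astype(np.float32),2,0,.01,.01).ravel()
    if vx*(mx-C[0])+vy*(my-C[1])<0: vx,vy=-vx,-vy
    print("line n",len(q),"dir",np.degrees(np.arctan2(vy,vx)),"mid",ang(np.array([mx,my])))
E
python3 - <<'E'
from h import *
p=np.load("w2.npy",allow_pickle=True).item();im=cv2.imread("pics/w2.png")
redtop(im,p,(495,195,525,235)); blackline(im,p,(438,232,470,252),70)
g=cv2.cvtColor(im,cv2.COLOR_BGR2GRAY)
for u in(484,490,496):
    v=np.where(g[225:262,u]<130)[0]+225; print(u,v.min(),v.max(),ang(ray(p,(u,(v.min()+v.max())/2),.132)), np.linalg.norm(ray(p,(u,v.min()-.5),.132)-ray(p,(u,v.max()+.5),.132)))
p=cams.camera_params("top");im=cv2.imread("pics/t2.png");redtop(im,p,(295,140,330,165))
for a,b,c,l in blobs(masks(im)["blue"],(285,160,365,222)): print("peg",a,c,ang(ray(p,c,.15)))
a=np.hstack([cv2.resize(im[140:220,285:365],(400,400),interpolation=2),cv2.resize(cv2.imread("pics/w2.png")[190:270,440:520],(400,400),interpolation=2)])
cv2.imwrite("pics/c2.png",a)
E
```

```text
red 133 [504 212  13  12] [509.89 217.54] (0.1041, 25.78)
line n 97 dir 17.431019 mid (0.0521, 15.79)
484 234 249 (0.0773, 16.74) 0.014520837925208998
490 234 249 (0.0823, 16.79) 0.014545524489234584
496 234 261 (0.0886, 13.35) 0.02584932561035533
peg 24 [362.96 217.71] (0.1308, -133.8)
peg 15 [290.33 219.67] (0.1271, 138.24)
```

View pics/c2.png

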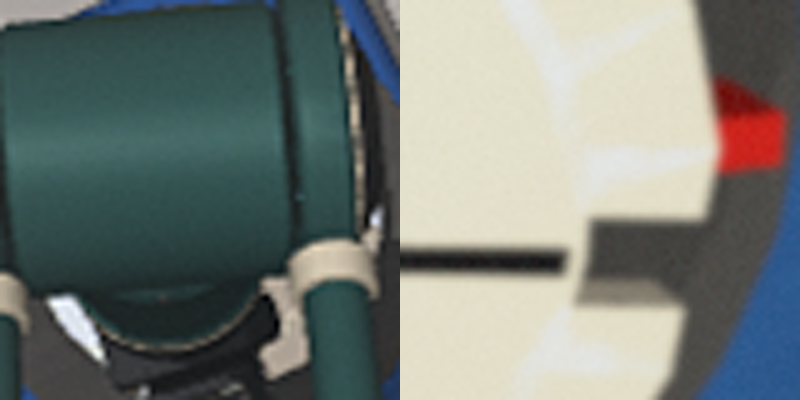

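Notch, corrected for its lit side wall, is at about 16.4° and the key at about 25.7°, so +9.3° remains. I'll push to 207° and look from a spot with less parallax.

```bash
python3 - <<'E'
from h import *
env.move_straight(*pose(198,.030,.142),speed=.12,force_limit=15)
for ph in (201,204,207): print(env.move_straight(*pose(ph,.017,.142),speed=.05,force_limit=15))
st()
env.move_straight(pose(207,.028,.142)[0],speed=.1)
env.move_straight(pose(207,.028,.24)[0],speed=.15)
env.move_straight(pose(207,.0,.26,r=-.03)[0],speed=.15)
p,im=look("w3");st()
redtop(im,p,(330,150,520,260))
k=C+.08*np.array([np.cos(np.radians(25.7)),np.sin(np.radians(25.7))]);u,v=proj(p,[*k,.132]);print(u,v)
u,v=int(u),int(v);cv2.imwrite("pics/c3.png",cv2.resize(im[v-40:v+40,u-50:u+50],(800,640)[:2] and (750,600),interpolation=2));print("crop x7.5 origin",u-50,v-40)
E
```

```text
False
False
False
 10.66 [0.4943 0.0463 0.142 ] F [-0.   0.1 -1.3] gap 0.0007
 12.56 [0.5812 0.0718 0.2591] F [-0.5  0.1  0.5] gap 0.0005
red 326 [365 188  39  10] [385.38 192.62] (0.093, 25.44)
373.51144236940456 196.1656323988252
crop x7.5 origin 323 156
```

View pics/c3.png

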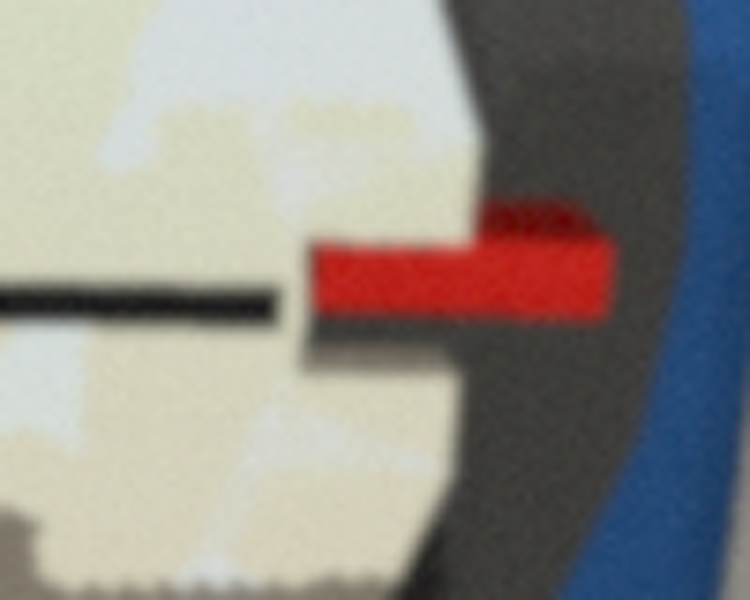

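The red key is now visible in the notch opening. The notch spans crop rows 240–372 and the key rows 240–320. I'll convert these with their heights.

```bash
python3 - <<'E'
from h import *
p=np.load("w3.npy",allow_pickle=True).item();o=np.array([323,156])-.5+.0
f=lambda x,y,z:ray(p,o+np.array([x,y])/7.5,z)
for x in(340,390,440): print("notch",ang(f(x,306,.132)),"w",np.linalg.norm(f(x,240,.132)-f(x,372,.132)))
for x in(340,400,550): print("key",ang(f(x,280,.119)),"w",np.linalg.norm(f(x,241,.119)-f(x,320,.119)))
print("line",ang(f(20,301,.132)),ang(f(265,307,.132)))
E
```

```text
notch (0.0751, 25.52) w 0.015958551580909336
notch (0.0809, 25.63) w 0.015967045327837243
notch (0.0866, 25.72) w 0.015976614634119077
key (0.0771, 24.97) w 0.009936892961813723
key (0.0844, 25.14) w 0.00994328730815229
key (0.1025, 25.47) w 0.009963482651996381
line (0.0382, 25.02) (0.0665, 25.23)
```

Notch and key differ by only 0.3–0.5° (tolerance about ±2°), and the measured widths of 16.0 and 9.95 mm match the given sizes. Pressing the hub.

```bash
python3 - <<'E'
from h import *
R=pose(207,0,.2)[1]
env.move_straight(np.r_[C,.24],speed=.12)
env.move_straight(np.r_[C,.174],speed=.1);st("above")
for z in(.166,.163,.160,.157,.155,.153):
    h=env.move_straight(np.r_[C,z],speed=.02,force_limit=28);st(z)
    if h: print("limit");break
env.dwell(.3);st("hold")
env.move_straight(np.r_[C,.25],speed=.1)
env.move_straight(pose(207,.0,.26,r=-.03)[0],speed=.15)
p,im=look("w4");st()
redtop(im,p,(330,150,520,260))
cv2.imwrite("pics/c4.png",im)
E
```

```text
above 13.82 [0.556  0.0583 0.1745] F [0.3 0.3 0.4] gap 0.0006
0.166 14.37 [0.5562 0.0583 0.1669] F [-0.7 -0.1  4.8] gap 0.0002
0.163 14.67 [0.5562 0.0583 0.1639] F [0.3 0.6 5.1] gap 0.0006
0.16 14.97 [0.5562 0.0583 0.1609] F [-0.7 -0.5  5. ] gap 0.0005
0.157 15.27 [0.5562 0.0583 0.1579] F [-0.1 -0.7  5.3] gap 0.0005
0.155 15.52 [0.5562 0.0583 0.1564] F [-1.8 -0.1  9.1] gap 0.0005
0.153 15.77 [0.5562 0.0583 0.1564] F [-5.5 -0.9 18.2] gap 0.0002
hold 16.07 [0.5562 0.0583 0.1564] F [-5.8 -0.3 17.3] gap 0.0006
 17.59 [0.5815 0.0718 0.2591] F [-0.  -0.1 -0.1] gap 0.0008
red 385 [364 187  39  11] [383.12 191.59] (0.0917, 25.8)
```

View pics/c4.png

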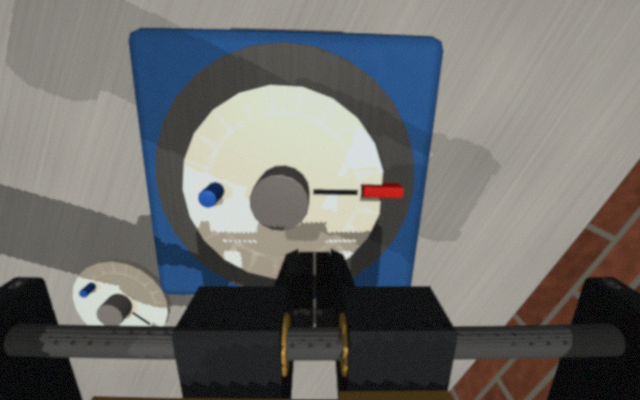

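The hub hit a hard stop at 156.4 mm (156 when fully home), and the wrist view shows the key in the notch at (383,191). I'll back away, take one last numeric check from the top camera and hand in.

```bash
python3 - <<'E'
from h import *
env.move_straight(np.r_[.58,.07,.33],speed=.2)
env.goto_joints([69.964,15.12,91.902,0,72.978,-2.114])
im=cams.read_camera("top");p=cams.camera_params("top");st()
for a,b,c,l in blobs(masks(im)["blue"],(290,150,360,225)):
    if a<100: print("peg",a,ang(ray(p,c,.138)))
old=cv2.imread("pics/t.png");d=cv2.absdiff(im,old).max(2)
for n,(x,y) in dict(bowl=(386,133),orange=(420,176),pusher=(236,210)).items(): print(n,d[y-20:y+20,x-20:x+20].max())
env.job_done()
E
```

```text
20.59 [0.2088 0.6419 0.239 ] F [ 0.2 -0.2  0.3] gap 0.0002
peg 21 (0.1176, 45.84)
peg 15 (0.1176, -46.12)
peg 31 (0.0599, -152.72)
peg 29 (0.1284, 140.8)
peg 22 (0.1292, -141.33)
bowl 5
orange 5
pusher 5
the job is handed in; nothing more can be done
```

The disc is turned onto the key and pressed home. I handed the job in at 20.6 s (limit 51 s) with the arm back at its start pose and touching nothing.

- **Turning:** With the closed fingertips I pushed the blue peg about 65° counter-clockwise, in two pushes with a wrist-camera check after each. Just before pressing, the notch was within 0.3–0.6° of the red key; the play allows about 2°.
- **Pressing:** I pressed straight down on the hub with about 5 N registering on the way down. It hit a hard stop at 156.4 mm, against 156 mm for fully home, and I held about 18 N there. I did not measure tilt separately; the press was central, and the wrist picture afterwards shows the key in the notch.
- **Bystanders:** The bowl, orange half and pusher look the same as at the start in the top camera.
- **Disagreements:**
  - In the last top view the peg stands at 207° from the axis, which would put the notch at 27° rather than about 25.6°. That is within the scatter of that coarse view.
  - The drag force while turning was too small to see above sensor noise, and the press read slightly under the stated 7 N.

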